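Brush out, load the drying plate and wind its timer

ROBOT

A 7-joint arm with a two-finger parallel gripper is mounted at the origin on the work surface. World frame = base frame: x ahead of the robot, y to its left, z up, the work surface at z = 0. Lengths are in m, angles in degrees, forces in N, time in s.
With the tool pointing down it reaches from about 0.425 to 0.875 m from the base axis. Payload 4.7 kg.
Tool frame: the origin (TCP) lies at the centre of the arm's flange, where the gripper is bolted on; the fingertips stand 182 mm ahead of it and the grasp point (between the pads) lies 164 mm ahead of it (env.grip_depth is the distance from the TCP to the grasp point, in m); z points along the fingers, y is the line along which they close (so a half turn about z gives the same grasp; the last joint's range is limited). The gripper opens to 87 mm and grips with 3 to 60 N. Pads are 19 mm wide; open, the fingers measure 117 mm over their backs; the gripper's body (75 mm by 190 mm) begins 51 mm behind the grasp point.
Start: joints at [69.104, 18.392, -4.016, 83.108, 1.295, 78.541, -3.26], TCP at [0.24, -0.604, 0.405] pointing down, gripper open.
Joint ranges: [-163.93, 163.93], [-17.29, 119.83], [-79.2, 71.16], [3.27, 140.29], [-89.18, 269.18], [5.43, 117.66], [-154.24, 154.24]. Speed limits (degrees/s): [147.25, 147.25, 180, 180, 180, 180, 180].

INTERFACE

Orientations are given as [roll, pitch, yaw] about the fixed x, y, z axes, in that order (R = Rz(yaw) Ry(pitch) Rx(roll)).
In Python, from cell import env gives the robot as it stands. The module is installed in compiled form; this text tells all that it offers.
- The arm moves only by the tool send_rows, never from a script. Its arguments are lists of equal length, an entry for each row: "xyz": the shift along the tool's x, y, z in m, a list of three; "rotation": the turn, a rotation vector about the tool's x, y, z in rad, a list of three; "jaw": the opening, from 0 (shut) to 1 (fully open). A call has 1 to 20 rows; each row shifts and turns the commanded pose from where the row before left it, along the tool's axes as they then stand; what a row does not reach is not made up. A row lasts 1/10 s, in which the tool goes at most 50 mm and 8.59 degrees, less where a joint would pass 70% of its speed; a pose out of reach is approached as far as the arm can. A call is refused whole if a number of a shift passes 0.05 or a number of a turn 0.15, either way. A call with a gripper value outside its range is refused whole. The fingers move at their own pace and stop on an object; "newtons" is the grip in N (left out, the last holds). Time passes only in rows, so rows that do not move let the fingers close. It gives the time, the measured TCP pose, the force, the opening and the grip force at its end, in the units of the state.
- env.get_obs(): the state, without advancing time (a new reading comes with each control period).
- env.read_camera(name): name is "scene" or "top" or "wrist"; returns a dict with "image" (420x560x3 uint8, blue, green, red), "fx", "fy", "cx", "cy" (pixels), "R" (3x3) and "t" (3): a world point X has camera coordinates R X + t. Camera axes: x right, y down, z forward; pixel columns grow to the right and rows downward; lengths in m; the calibration is good to about 2 mm. A picture is of the moment at which its call begins. There is no depth.
- env.sign_off(): hands the job in; it is judged then, once.
The state is a dict: "time_s": time; "qpos": joint angles; "joint_velocities": joint speeds; "effort": joint torques, N m; "tool_pos": TCP position; "tool_rot": TCP orientation; "force": force on the tool from outside, world axes, zero at the start; "wrist_torque": the same for the moment, N m; "grip_width": finger opening in m; "grasp_force": force on a finger pad.
Only numpy, scipy, OpenCV 4.12 (cv2) and the standard library are available. Lean on these libraries where they do the work, as an engineer would, in place of code of your own. Each camera call takes 0.05 s, during which the arm holds its last target. There are 200 camera calls.

TASK

Brush out the tall glass receiver with the long bottle brush: three full strokes, each down to its floor and back up to its mouth. Put the brush back in its holder and stand the receiver and every glass jar upright on the drying plate. Once all the glass is on the plate, wind the plate's clockwork timer with its wing key to ten minutes for each piece of glass standing there, the receiver included, and leave the other things on the table where they are.

Things in the scene. Friction and masses are not known exactly. Their poses are not given: they have to be found in the camera images.
- receiver: Tall clear glass cylinder with a blue band near its mouth, always present: 62 mm outside diameter, 56 mm inside, 120 mm high, on a foot 76 mm wide and 6 mm thick; open at the top, inner floor 6 mm above its underside. 0.35 kg. Starts upright. Origin: centre of its underside, z up.
- jar1: Clear open glass jar with a green band near its mouth: 60 mm outside diameter, 90 mm high, upright, about 0.3 kg. Two to four such jars are there; this one may be absent (None from the start). Origin: centre of its underside.
- jar2: Clear open glass jar with a green band near its mouth: 60 mm outside diameter, 90 mm high, upright, about 0.3 kg. Two to four such jars are there; this one may be absent (None from the start). Origin: centre of its underside.
- jar3: Clear open glass jar with a green band near its mouth: 60 mm outside diameter, 90 mm high, upright, about 0.3 kg. Two to four such jars are there; this one may be absent (None from the start). Origin: centre of its underside.
- jar4: Clear open glass jar with a green band near its mouth: 60 mm outside diameter, 90 mm high, upright, about 0.3 kg. Two to four such jars are there; this one may be absent (None from the start). Origin: centre of its underside.
- brush: Long bottle brush, 200 mm, standing in its holder with the bristles down. Origin: centre of the flat lower end of the bristles; z runs along the brush to the handle. Head: white, lowest 82 mm, 40 mm solid diameter with soft look-only tufts to 47 mm. Thin stem from 80 to 105 mm; blue round handle, 19 mm diameter, from 105 to 195 mm. 0.12 kg.
- holder: White round brush holder fixed to the table: a cup 70 mm high, 58 mm outside and about 52 mm inside diameter at the mouth, inner floor 6 mm above the table, where the brush's lower end stands. Origin: centre of its underside.
- dryer: Drying plate, fixed: flat steel plate 230 (its x) by 330 mm (its y), 40 mm high, in an aluminium rim 11 mm higher; at its -y end a white control box 242 x 120 mm, 60 mm high, timer on top. Timer dial white, 100 mm: zero mark towards the dryer's +x, then clockwise a short black mark each 5 minutes, a long green one each 10. Origin: under the plate's centre, at table height.
- plate_centre (a point): Centre of the plate's surface, 40 mm above the dryer's origin.
- timer (a joint): Clockwork timer, rad: 0 at the zero mark, grows as the key is wound clockwise seen from above, 0.09 rad a minute (10 minutes = 0.9, 60 minutes = 5.4), stop at 5.6. Starts between 0 and 0.4. The mainspring resists with up to 0.2 N m; let go, the key stays where it is. It may also be turned back.
- timer_grip (a point): On the timer's vertical axis at the height to grip its key: 94 mm above the table, 231 mm from the dryer's origin along its -y. Key: black upright wing 56 mm long, 10 mm thick, 70 to 106 mm above the table, on a black hub 48 mm wide. This frame turns with the key: x along the wing to its red-marked end, which points at the set time.
- reagent: Bystander: closed amber bottle, 60 mm diameter, 150 mm high, far side of the table. Origin: centre of its underside.
- mug: Bystander: white mug, 76 mm diameter, 90 mm high. Origin: centre of its underside.
- spatula: Bystander: spatula with a wooden handle, lying flat on the far side of the table, 280 mm long. Origin: near its middle.
- partsbox: Bystander: white box 80 x 120 x 50 mm with a green stripe. Origin: centre of its underside.
Mind the look-alikes: they are no part of the job. Leave any yellow look-alike of the receiver alone. Leave any red look-alike of the jar2 alone.

How it is judged (in metres and radians):
On the way, in this order (a step that is already met when the one before it is completed fails the run):
1. the brush is down at the receiver's floor (first stroke) (horizontal distance between brush and receiver below 0.022 m and angle between receiver's own z axis and vertical below 0.2 rad and z of brush in the frame of receiver below 0.02 m), for 0.05 s.
2. the brush is drawn up again to the receiver's mouth, 60 mm or more above its underside (first stroke) (horizontal distance between brush and receiver below 0.022 m and angle between receiver's own z axis and vertical below 0.2 rad and z of brush in the frame of receiver above 0.06 m), for 0.05 s.
3. the brush is down at the receiver's floor (second stroke) (all of step 1), for 0.05 s.
4. the brush is drawn up again to the receiver's mouth, 60 mm or more above its underside (second stroke) (all of step 2), for 0.05 s.
5. the brush is down at the receiver's floor (third stroke) (all of step 3), for 0.05 s.
6. the brush is drawn up again to the receiver's mouth, 60 mm or more above its underside (third stroke) (all of step 4), for 0.05 s.
7. all the glass stands on the plate and the brush is back in its holder, before the timer is wound (still below 0.8 rad) (x of receiver in the frame of dryer between -0.105 and 0.105 m and y of receiver in the frame of dryer between -0.155 and 0.155 m and z of receiver in the frame of dryer between 0.034 and 0.047 m and angle between each of receiver, jar1, jar2, jar3, jar4's own z axis and vertical below 0.1 rad and linear speed of each of receiver, jar1, jar2, jar3, jar4, brush below 0.03 m/s and x of jar1 in the frame of dryer between -0.105 and 0.105 m and y of jar1 in the frame of dryer between -0.155 and 0.155 m and z of jar1 in the frame of dryer between 0.034 and 0.047 m and x of jar2 in the frame of dryer between -0.105 and 0.105 m and y of jar2 in the frame of dryer between -0.155 and 0.155 m and z of jar2 in the frame of dryer between 0.034 and 0.047 m and x of jar3 in the frame of dryer between -0.105 and 0.105 m and y of jar3 in the frame of dryer between -0.155 and 0.155 m and z of jar3 in the frame of dryer between 0.034 and 0.047 m and x of jar4 in the frame of dryer between -0.105 and 0.105 m and y of jar4 in the frame of dryer between -0.155 and 0.155 m and z of jar4 in the frame of dryer between 0.034 and 0.047 m and horizontal distance between brush and holder below 0.02 m and z of brush in the frame of holder below 0.016 m and angle between brush's own z axis and vertical below 0.25 rad and value of joint timer below 0.8 rad), for 0.1 s.
At the end, for the whole second after the job is handed in: Receiver and every jar present stand upright (0.1 rad) at rest on the plate inside its rim; brush stands bristles down in its holder (within 20 mm of its axis, 10 mm of its floor, 0.25 rad); timer at 10 minutes for each piece of glass (30, 40 or 50), within 3 minutes (0.27 rad) (x of receiver in the frame of dryer between -0.105 and 0.105 m and y of receiver in the frame of dryer between -0.155 and 0.155 m and z of receiver in the frame of dryer between 0.034 and 0.047 m and angle between each of receiver, jar1, jar2, jar3, jar4's own z axis and vertical below 0.1 rad and linear speed of each of receiver, jar1, jar2, jar3, jar4, brush below 0.03 m/s and x of jar1 in the frame of dryer between -0.105 and 0.105 m and y of jar1 in the frame of dryer between -0.155 and 0.155 m and z of jar1 in the frame of dryer between 0.034 and 0.047 m and x of jar2 in the frame of dryer between -0.105 and 0.105 m and y of jar2 in the frame of dryer between -0.155 and 0.155 m and z of jar2 in the frame of dryer between 0.034 and 0.047 m and x of jar3 in the frame of dryer between -0.105 and 0.105 m and y of jar3 in the frame of dryer between -0.155 and 0.155 m and z of jar3 in the frame of dryer between 0.034 and 0.047 m and x of jar4 in the frame of dryer between -0.105 and 0.105 m and y of jar4 in the frame of dryer between -0.155 and 0.155 m and z of jar4 in the frame of dryer between 0.034 and 0.047 m and horizontal distance between brush and holder below 0.02 m and z of brush in the frame of holder below 0.016 m and angle between brush's own z axis and vertical below 0.25 rad and value of joint timer between 2.43 and 4.77 rad and ((height (world z) of jar1 below -0.5 m and value of joint timer above -50 rad) or (height (world z) of jar2 below -0.5 m and value of joint timer above -50 rad) or (height (world z) of jar3 below -0.5 m and value of joint timer above -50 rad) or value of joint timer above 3.33 rad) and ((height (world z) of jar1 below -0.5 m and value of joint timer above -50 rad) or (height (world z) of jar2 below -0.5 m and value of joint timer above -50 rad) or (height (world z) of jar4 below -0.5 m and value of joint timer above -50 rad) or value of joint timer above 3.33 rad) and ((height (world z) of jar1 below -0.5 m and value of joint timer above -50 rad) or (height (world z) of jar3 below -0.5 m and value of joint timer above -50 rad) or (height (world z) of jar4 below -0.5 m and value of joint timer above -50 rad) or value of joint timer above 3.33 rad) and ((height (world z) of jar2 below -0.5 m and value of joint timer above -50 rad) or (height (world z) of jar3 below -0.5 m and value of joint timer above -50 rad) or (height (world z) of jar4 below -0.5 m and value of joint timer above -50 rad) or value of joint timer above 3.33 rad) and ((height (world z) of jar1 below -0.5 m and value of joint timer above -50 rad) or (height (world z) of jar2 below -0.5 m and value of joint timer above -50 rad) or (height (world z) of jar3 below -0.5 m and value of joint timer above -50 rad) or (height (world z) of jar4 below -0.5 m and value of joint timer above -50 rad) or value of joint timer above 4.23 rad) and (height (world z) of jar1 above -0.5 m or value of joint timer below 3.87 rad) and (height (world z) of jar2 above -0.5 m or value of joint timer below 3.87 rad) and (height (world z) of jar3 above -0.5 m or value of joint timer below 3.87 rad) and (height (world z) of jar4 above -0.5 m or value of joint timer below 3.87 rad) and (height (world z) of any of jar1, jar2 above -0.5 m or value of joint timer below 2.97 rad) and (height (world z) of any of jar1, jar3 above -0.5 m or value of joint timer below 2.97 rad) and (height (world z) of any of jar1, jar4 above -0.5 m or value of joint timer below 2.97 rad) and (height (world z) of any of jar2, jar3 above -0.5 m or value of joint timer below 2.97 rad) and (height (world z) of any of jar2, jar4 above -0.5 m or value of joint timer below 2.97 rad) and (height (world z) of any of jar3, jar4 above -0.5 m or value of joint timer below 2.97 rad)); the robot touches nothing.
It fails at once if the amber bottle is pushed more than 40 mm from its place (distance of reagent from where it was at the start of the episode above 0.04 m).
It fails at once if the mug is pushed more than 40 mm from its place (distance of mug from where it was at the start of the episode above 0.04 m).
It fails at once if the spatula is pushed more than 40 mm from its place (distance of spatula from where it was at the start of the episode above 0.04 m).
It fails at once if the white box is pushed more than 40 mm from its place (distance of partsbox from where it was at the start of the episode above 0.04 m).
It fails at once if the receiver is knocked over (angle between receiver's own z axis and vertical above 0.8 rad).
Of jar1, jar2, jar3, jar4 only 2 to 4 are there at a start; the rules pass over those that are not, and their reading is None.
At some moment in a run one of jar1, jar2, jar3, jar4 may be knocked a few centimetres aside while the robot is not near it.
It also fails if it takes over 210 s, if anything falls off the work surface, if the arm or the gripper's body presses on something with over 40 N, if the wrist force passes 120 N, or if a joint passes its speed limit or range.

## Working session

There is one attempt and no reset: what is moved stays moved. The work goes in short steps, Python scripts to look and compute and a tool call to move; the robot and the scene stay as the last step left them, time stands still between calls to the robot, and variables do not carry over. Pictures are saved under pics/ and viewed, at most 14 in all, crops included, and the job is handed in when it is done.

Besides the shell and the picture viewer there is one more tool, called after "Emit:" by a JSON object that holds its "method" and its "body". send_rows: Moves the arm, as the interface text tells. Its arguments: {"type":"object","properties":{"xyz":{"type":"array"},"rotation":{"type":"array"},"jaw":{"type":"array"},"newtons":{"type":"number"}},"required":["xyz","rotation","jaw"]}

```bash
mkdir -p pics; python3 - <<'E'
from cell import env
import cv2
o=env.get_obs(); print({k:o[k] for k in o})
for n in ("scene","top"):
    c=env.read_camera(n); cv2.imwrite(f"pics/{n}0.png",c["image"]); print(n,c["fx"],c["fy"],c["cx"],c["cy"],c["R"],c["t"])
E
```

```text
{'time_s': 0.0, 'qpos': array([69.10608438, 18.44022818, -4.01653476, 83.17587698,  1.29551767,
       78.53998518, -3.25936626]), 'joint_velocities': array([-0.01407389,  0.04349374,  0.02821054, -0.03436077,  0.06222764,
       -0.02308099, -0.0195117 ]), 'effort': array([ 2.04878597e-04, -4.91291034e+01, -4.03916622e-01, -3.12524307e+01,
       -6.41044183e-02,  4.38024988e-02,  1.55688845e-04]), 'tool_pos': array([ 0.24025539, -0.60374659,  0.40363952]), 'tool_rot': array([-1.79889187e+02,  5.93996916e-03,  2.17053818e+01]), 'force': array([-0.58044478,  0.04261388, -0.11332739]), 'wrist_torque': array([ 0.04707456, -0.00559696,  0.02679422]), 'grasp_force': 0.0, 'grip_width': 0.0870368832441904}
scene 461.45681347906196 461.45681347906196 277.1044112262814 210.31777338502516 [[-0.79768459  0.60302987  0.00736736]
 [ 0.50226076  0.67105064 -0.545367  ]
 [-0.33381646 -0.43133051 -0.83816499]] [ 0.40154319 -0.20688141  1.38141679]
top 506.1283638834059 506.1283638834059 275.34001261090253 199.8162040164329 [[-0.00213165 -0.99993171 -0.01149082]
 [-0.99303258  0.00347053 -0.11778898]
 [ 0.11782081  0.01115968 -0.99297216]] [-0.00910882  0.52935379  1.51388792]
```

View pics/top0.png

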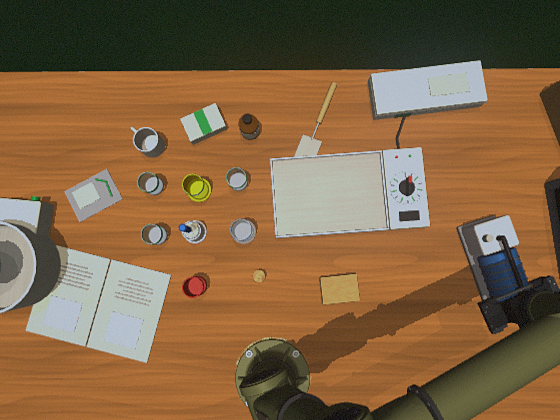

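View pics/scene0.png

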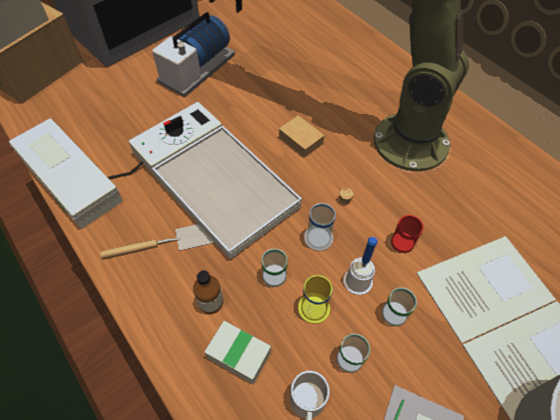

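The top view shows the receiver at about (243,230), with jars at (151,183), (154,234) and (237,179). The brush and holder are at (192,232), and the dryer's timer is at (406,187). The scene view confirms three jars, so the timer target is 40 min (3.6 rad). I'll zoom in for measurement.

```bash
python3 - <<'E'
import cv2
t=cv2.imread("pics/top0.png"); s=cv2.imread("pics/scene0.png")
cv2.imwrite("pics/tc.png",cv2.resize(t[150:270,125:270],None,fx=5,fy=5,interpolation=cv2.INTER_CUBIC)) 
cv2.imwrite("pics/sc.png",cv2.resize(s[190:380,240:430],None,fx=3.15,fy=3.15,interpolation=cv2.INTER_CUBIC))
cv2.imwrite("pics/td.png",cv2.resize(t[140:245,265:435],None,fx=4.7,fy=4.7,interpolation=cv2.INTER_CUBIC))
E
```

```text
(no output)
```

View pics/tc.png

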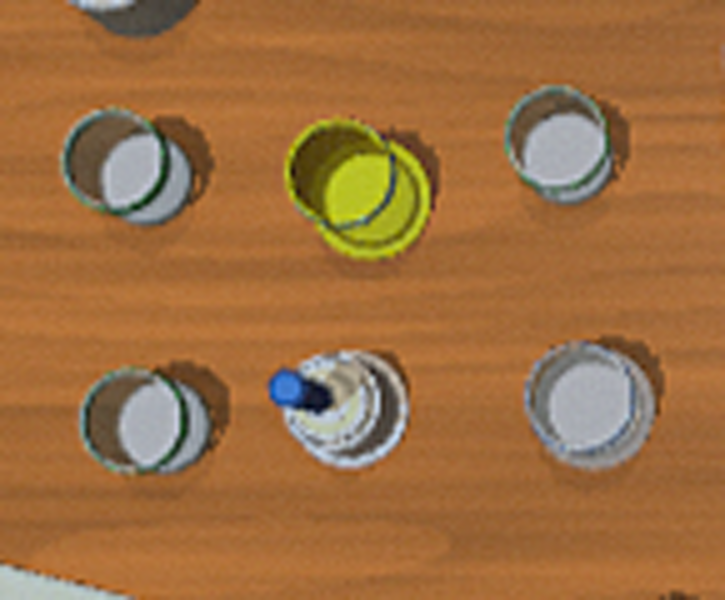

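View pics/sc.png

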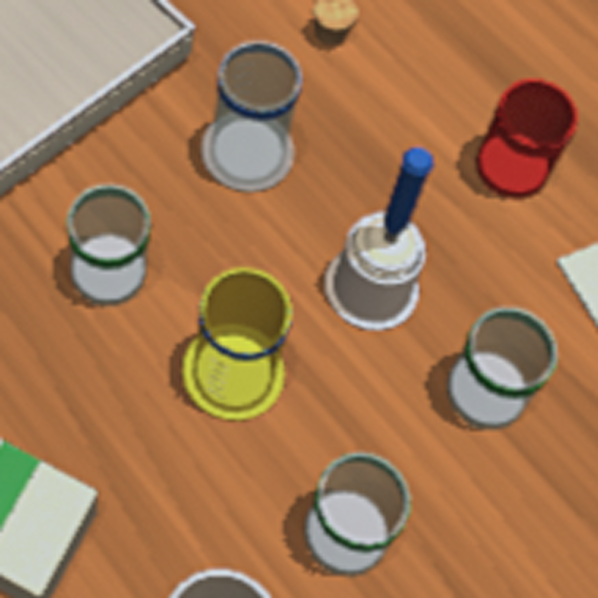

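View pics/td.png

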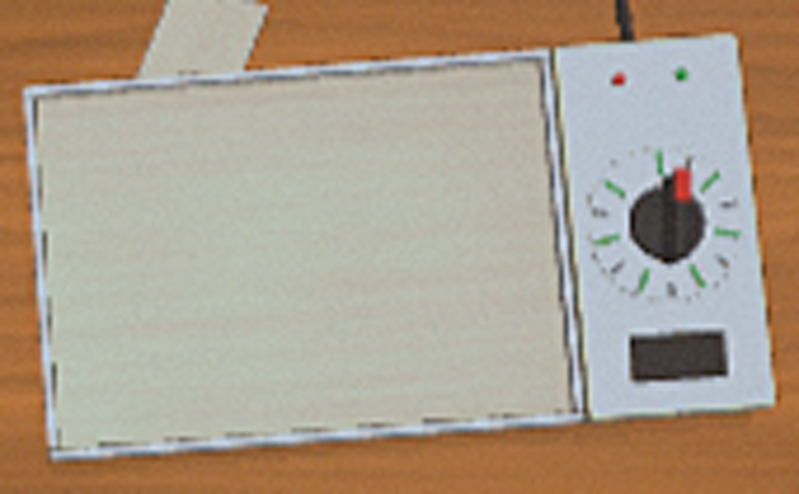

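```bash
cat > h.py <<'E'
import numpy as np, cv2
from cell import env
from scipy.spatial.transform import Rotation as Ro
def ray(c,uv,z):
    "world point on plane z seen at pixel uv"
    R,t=np.array(c["R"]),np.array(c["t"]); C=-R.T@t
    d=R.T@np.array([(uv[0]-c["cx"])/c["fx"],(uv[1]-c["cy"])/c["fy"],1])
    return (C+d*(z-C[2])/d[2])
def proj(c,X):
    p=np.array(c["R"])@X+c["t"]; return p[:2]/p[2]*c["fx"]+[c["cx"],c["cy"]]
def grasp(): # grasp point & tool rotation
    o=env.get_obs(); R=Ro.from_euler("xyz",o["tool_rot"],degrees=True)
    return o["tool_pos"]+R.apply([0,0,env.grip_depth]),R,o
def to(p,yaw=None):
    "tool-frame shift to bring grasp point to p, and turn about tool z to yaw (deg) of closing axis"
    g,R,o=grasp(); d=R.inv().apply(np.array(p)-g); print("grasp",g.round(4),"rot",o["tool_rot"].round(2),"shift",d.round(4),"t",round(o["time_s"],2))
    if yaw is not None:
        y=R.apply([0,1,0]); a=(yaw-np.degrees(np.arctan2(y[1],y[0]))+90)%180-90
        print("turn world-ccw deg",round(a,2),"tool z rad",round(-np.radians(a),3))
E
python3 - <<'E'
from h import *
cs={n:env.read_camera(n) for n in("top","scene")}
sc={"top":(5,125,150),"scene":(3.15,240,190)}
P={"A":[((116,161),(362,500),.09),((147,181),(347,537),0)],
"B":[((134,420),(511,352),.09),((160,426),(487,392),0)],
"C":[((558,138),(109,225),.09),((563,150),(109,266),0)],
"rec":[((580,398),(260,78),.12),((592,406),(248,150),.003)],
"hold":[((347,408),(386,250),.07),((352,408),(372,285),.0)],
"brushtop":[((286,388),(417,160),.2)]}
for k,v in P.items():
  for a,b,z in v:
    r=[]
    for n,p in(("top",a),("scene",b)):
        s,x,y=sc[n]; r.append(ray(cs[n],((p[0]+.5)/s+x-.5,(p[1]+.5)/s+y-.5),z)[:2].round(4))
    print(k,z,*r)
f=lambda u,v,z:ray(cs["top"],(u/4.7+265,v/4.7+140),z)[:2].round(4)
pc=[f(25,92,.051),f(550,50,.051),f(582,415,.051),f(52,458,.051)]
print("plate",pc,np.mean(pc,0))
print("dial",f(664,224,.06),"zero",f(660,162,.06),"10",f(710,182,.06),"red",f(682,185,.106),"wing ends",f(668,180,.106),f(668,262,.106))
E
```

```text
A 0.09 [0.5773 0.3658] [0.5831 0.3694]
A 0 [0.5786 0.37  ] [0.5807 0.3708]
B 0.09 [0.4242 0.351 ] [0.4311 0.3555]
B 0 [0.4252 0.3579] [0.4253 0.3542]
C 0.09 [0.59   0.1042] [0.5953 0.1097]
C 0 [0.5972 0.1091] [0.5894 0.1021]
rec 0.12 [0.4345 0.0879] [0.4395 0.0914]
rec 0.003 [0.4366 0.0898] [0.4362 0.0883]
hold 0.07 [0.432  0.2299] [0.438  0.2407]
hold 0.0 [0.436  0.2389] [0.4351 0.2382]
brushtop 0.2 [0.4356 0.2407] [0.4363 0.2382]
plate [array([0.6503, 0.0042]), array([ 0.6765, -0.3356]), array([ 0.4402, -0.3495]), array([ 0.4138, -0.0127])] [ 0.5452 -0.1734]
dial [ 0.5612 -0.4032] zero [ 0.6012 -0.4019] 10 [ 0.5882 -0.4334] red [ 0.579  -0.4036] wing ends [ 0.5822 -0.3951] [ 0.531  -0.3934]
```

Emit:
{"method": "send_rows", "body": {"xyz": [[0, 0, -0.005], [0, 0, -0.005], [0, 0, -0.005], [0, 0, -0.005], [0, 0, -0.005], [0, 0, -0.005], [0, 0, -0.005], [0, 0, -0.005], [0.02, 0.013, 0], [0.04, 0.026, 0], [0.04, 0.026, 0], [0.04, 0.026, 0], [0.04, 0.026, 0], [0.04, 0.026, 0], [0.04, 0.026, 0], [0.04, 0.026, 0], [0.04, 0.026, 0], [0.04, 0.026, 0], [0.02, 0.013, 0]], "rotation": [[0, 0, -0.149], [0, 0, -0.149], [0, 0, -0.149], [0, 0, -0.149], [0, 0, -0.149], [0, 0, -0.149], [0, 0, -0.149], [0, 0, -0.149], [0, 0, 0], [0, 0, 0], [0, 0, 0], [0, 0, 0], [0, 0, 0], [0, 0, 0], [0, 0, 0], [0, 0, 0], [0, 0, 0], [0, 0, 0], [0, 0, 0]], "jaw": [0.6, 0.6, 0.6, 0.6, 0.6, 0.6, 0.6, 0.6, 0.6, 0.6, 0.6, 0.6, 0.6, 0.6, 0.6, 0.6, 0.6, 0.6, 0.6]}}

```text
time_s: 2.1
tool_pos: [0.5022, -0.1989, 0.445]
tool_rot: [179.9, -0.1, 90.4]
force: [0.0, 0.2, 1.1]
grip_width: 0.0524
grasp_force: 0.0
```

```bash
python3 -c "
from h import *
to([.436,.239,.28],0)
print(grasp()[2]['qpos'].round(1))"
```

```text
grasp [ 0.5024 -0.1987  0.2815] rot [ 1.7992e+02 -8.0000e-02  9.0350e+01] shift [ 0.4381 -0.0638  0.0021] t 2.1
turn world-ccw deg -0.35 tool z rad 0.006
[ 49.4   5.9 -32.7  94.4   3.1  80.7  16.7]
```

Emit:
{"method": "send_rows", "body": {"xyz": [[0.02, -0.003, 0], [0.04, -0.006, 0], [0.04, -0.006, 0], [0.04, -0.006, 0], [0.04, -0.006, 0], [0.04, -0.006, 0], [0.04, -0.006, 0], [0.04, -0.006, 0], [0.04, -0.006, 0], [0.04, -0.006, 0], [0.04, -0.006, 0], [0.018, -0.001, 0], [0, 0, 0], [0, 0, 0]], "rotation": [[0, 0, 0.006], [0, 0, 0], [0, 0, 0], [0, 0, 0], [0, 0, 0], [0, 0, 0], [0, 0, 0], [0, 0, 0], [0, 0, 0], [0, 0, 0], [0, 0, 0], [0, 0, 0], [0, 0, 0], [0, 0, 0]], "jaw": [0.6, 0.6, 0.6, 0.6, 0.6, 0.6, 0.6, 0.6, 0.6, 0.6, 0.6, 0.6, 0.6, 0.6]}}

```text
time_s: 3.5
tool_pos: [0.4389, 0.2339, 0.4445]
tool_rot: [-180.0, 0.0, 89.7]
force: [0.8, 0.6, 0.2]
grip_width: 0.0522
grasp_force: 0.0
```

```bash
python3 -c "
from h import *
to([.436,.239,.28],0)
print(grasp()[2]['qpos'].round(1))
c=env.read_camera('wrist'); cv2.imwrite('pics/w1.png',c['image']); print(-np.array(c['R']).T@c['t'],c['fx'])
for X in ([.436,.239,.2],[.436,.239,.07],[.436,.0895,.12],[.4265,.355,.09]): print(proj(c,np.array(X)))"
```

```text
grasp [0.4388 0.2338 0.281 ] rot [-1.7997e+02  4.0000e-02  8.9680e+01] shift [ 0.0052 -0.0029  0.001 ] t 3.5
turn world-ccw deg 0.32 tool z rad -0.006
[ 28.1   1.1 -59.1  99.1   0.9  80.4 -31.4]
[0.44098845 0.30585188 0.42452643] 329.2441872004496
[274.09279212 215.52410566]
[276.29080175 181.54124632]
[277.24846289 328.76202746]
[264.62169541  64.25908552]
```

View pics/w1.png

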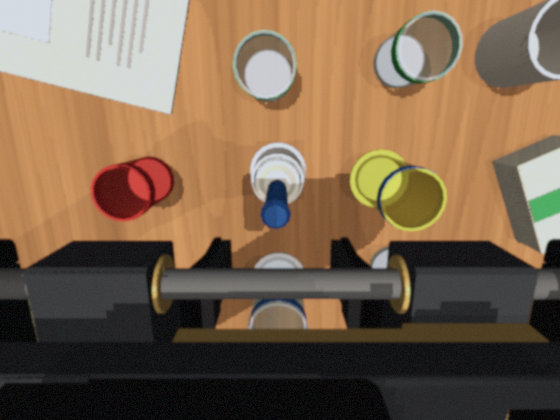

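The wrist view shows the brush top at (276,213), which is within 2 px of the prediction. I'll descend and grip.

Emit:
{"method": "send_rows", "body": {"xyz": [[0.005, -0.003, 0], [0, 0, 0.02], [0, 0, 0.03], [0, 0, 0.03], [0, 0, 0.02], [0, 0, 0.01], [0, 0, 0], [0, 0, 0], [0, 0, 0], [0, 0, 0], [0, 0, 0], [0, 0, 0], [0, 0, 0], [0, 0, 0]], "rotation": [[0, 0, -0.006], [0, 0, 0], [0, 0, 0], [0, 0, 0], [0, 0, 0], [0, 0, 0], [0, 0, 0], [0, 0, 0], [0, 0, 0], [0, 0, 0], [0, 0, 0], [0, 0, 0], [0, 0, 0], [0, 0, 0]], "jaw": [0.6, 0.6, 0.6, 0.6, 0.6, 0.6, 0.6, 0.3, 0, 0, 0, 0, 0, 0], "newtons": 25}}

```text
time_s: 4.95
tool_pos: [0.4359, 0.2396, 0.335]
tool_rot: [180.0, -0.0, 90.0]
force: [-1.8, 0.5, 3.6]
grip_width: 0.0192
grasp_force: 25.0
```

```bash
python3 -c "
from h import *
to([.436,.239,.171],0)"
```

```text
grasp [0.4359 0.2396 0.1715] rot [179.99  -0.    90.01] shift [-0.0006  0.0001  0.0005] t 4.95
turn world-ccw deg -0.01 tool z rad 0.0
```

Emit:
{"method": "send_rows", "body": {"xyz": [[0, 0, -0.02], [0, 0, -0.04], [0, 0, -0.04], [0, 0, -0.04], [0, 0, -0.01], [-0.01, 0, 0], [-0.03, 0, 0], [-0.03, 0, 0], [-0.03, 0, 0], [-0.03, 0, 0], [-0.02, 0, 0], [0, 0, 0], [0, 0, 0]], "rotation": [[0, 0, 0], [0, 0, 0], [0, 0, 0], [0, 0, 0], [0, 0, 0], [0, 0, 0], [0, 0, 0], [0, 0, 0], [0, 0, 0], [0, 0, 0], [0, 0, 0], [0, 0, 0], [0, 0, 0]], "jaw": [0, 0, 0, 0, 0, 0, 0, 0, 0, 0, 0, 0, 0]}}

```text
time_s: 6.25
tool_pos: [0.4358, 0.0895, 0.4839]
tool_rot: [-179.9, -0.0, 90.0]
force: [-0.4, -0.0, -1.9]
grip_width: 0.019
grasp_force: 25.0
```

```bash
python3 -c "
from h import *
to([.4365,.0895,.321],0)
print(grasp()[2]['qpos'].round(1))
i=[cv2.resize(env.read_camera(n)['image'][a:b,c:d],(400,400),interpolation=cv2.INTER_CUBIC) for n,a,b,c,d in (('top',180,270,190,280),('scene',120,260,270,410))]
cv2.imwrite('pics/b1.png',np.hstack(i))"
```

```text
grasp [0.4355 0.0895 0.3204] rot [-1.7992e+02 -3.0000e-02  8.9960e+01] shift [-0.      0.001  -0.0006] t 6.25
turn world-ccw deg 0.04 tool z rad -0.001
[ 37.5  -9.8 -45.6 101.6  -7.1  85.4  -7.2]
```

View pics/b1.png

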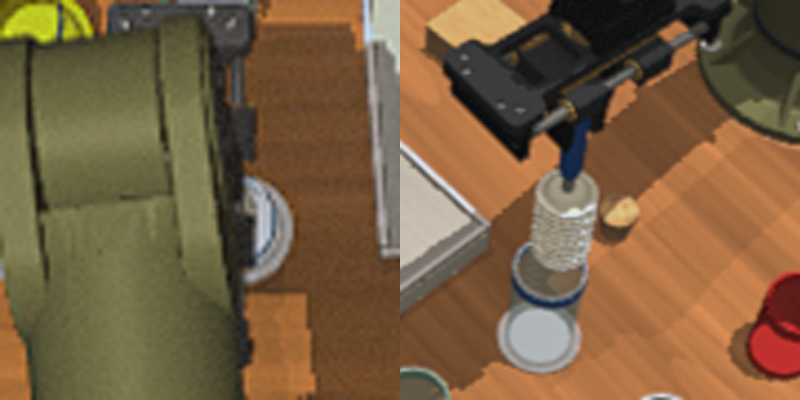

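Emit:
{"method": "send_rows", "body": {"xyz": [[0, 0.001, 0.01], [0, 0, 0.02], [0, 0, 0.02], [0, 0, 0.01], [0, 0, 0], [0, 0, 0]], "rotation": [[0, 0, 0], [0, 0, 0], [0, 0, 0], [0, 0, 0], [0, 0, 0], [0, 0, 0]], "jaw": [0, 0, 0, 0, 0, 0]}}

```text
time_s: 6.95
tool_pos: [0.437, 0.0898, 0.425]
tool_rot: [180.0, -0.0, 90.0]
force: [-0.0, 0.5, -0.8]
grip_width: 0.0191
grasp_force: 25.0
```

Emit:
{"method": "send_rows", "body": {"xyz": [[0, 0, 0.02], [0, 0, 0.03], [0, 0, 0.02], [0, 0, 0.013], [0, 0, 0], [0, 0, 0], [0, 0, 0]], "rotation": [[0, 0, 0], [0, 0, 0], [0, 0, 0], [0, 0, 0], [0, 0, 0], [0, 0, 0], [0, 0, 0]], "jaw": [0, 0, 0, 0, 0, 0, 0]}}

```text
time_s: 7.65
tool_pos: [0.4375, 0.0896, 0.3431]
tool_rot: [179.9, 0.0, 90.0]
force: [-0.3, 0.4, -0.7]
grip_width: 0.0188
grasp_force: 25.0
```

```bash
python3 -c "
from h import *
to([.4365,.0895,.178],0)
i=[cv2.resize(env.read_camera(n)['image'][a:b,c:d],(400,400),interpolation=cv2.INTER_CUBIC) for n,a,b,c,d in (('top',180,270,190,280),('scene',120,260,270,410))]
cv2.imwrite('pics/b2.png',np.hstack(i))"
```

```text
grasp [0.4379 0.0896 0.1796] rot [179.87   0.    90.  ] shift [-0.0001 -0.0014  0.0015] t 7.65
turn world-ccw deg 0.0 tool z rad -0.0
```

View pics/b2.png

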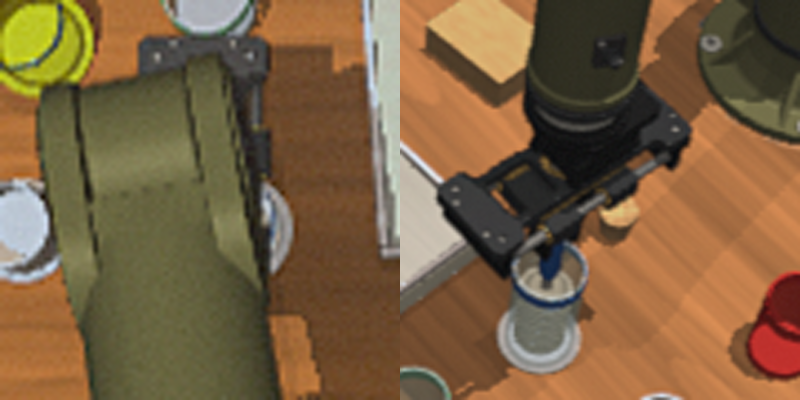

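The brush is inside the receiver at its floor, and the receiver hasn't moved. I'll do the remaining strokes.

Emit:
{"method": "send_rows", "body": {"xyz": [[0, -0.001, 0.002], [0, 0, 0], [0, 0, -0.02], [0, 0, -0.04], [0, 0, -0.03], [0, 0, 0], [0, 0, 0], [0, 0, 0.02], [0, 0, 0.04], [0, 0, 0.03], [0, 0, 0], [0, 0, 0], [0, 0, 0], [0, 0, -0.02], [0, 0, -0.04], [0, 0, -0.03], [0, 0, 0], [0, 0, 0]], "rotation": [[0, 0, 0], [0, 0, 0], [0, 0, 0], [0, 0, 0], [0, 0, 0], [0, 0, 0], [0, 0, 0], [0, 0, 0], [0, 0, 0], [0, 0, 0], [0, 0, 0], [0, 0, 0], [0, 0, 0], [0, 0, 0], [0, 0, 0], [0, 0, 0], [0, 0, 0], [0, 0, 0]], "jaw": [0, 0, 0, 0, 0, 0, 0, 0, 0, 0, 0, 0, 0, 0, 0, 0, 0, 0]}}

```text
time_s: 9.55
tool_pos: [0.4361, 0.0897, 0.4309]
tool_rot: [179.8, 0.0, 90.0]
force: [0.2, -0.7, -1.7]
grip_width: 0.0183
grasp_force: 27.3
```

Emit:
{"method": "send_rows", "body": {"xyz": [[0, 0, 0.02], [0, 0, 0.04], [0, 0, 0.03], [0, 0, 0], [0, 0, 0], [0, 0, 0]], "rotation": [[0, 0, 0], [0, 0, 0], [0, 0, 0], [0, 0, 0], [0, 0, 0], [0, 0, 0]], "jaw": [0, 0, 0, 0, 0, 0]}}

```text
time_s: 10.15
tool_pos: [0.4366, 0.0896, 0.3412]
tool_rot: [179.9, -0.0, 90.0]
force: [1.1, -0.5, -0.8]
grip_width: 0.0182
grasp_force: 27.3
```

Emit:
{"method": "send_rows", "body": {"xyz": [[0, 0, -0.02], [0, 0, -0.04], [0, 0, -0.03], [0, 0, 0], [0, 0, 0], [0, 0, -0.03], [0, 0, -0.03], [0, 0, 0], [0, 0, 0]], "rotation": [[0, 0, 0], [0, 0, 0], [0, 0, 0], [0, 0, 0], [0, 0, 0], [0, 0, 0], [0, 0, 0], [0, 0, 0], [0, 0, 0]], "jaw": [0, 0, 0, 0, 0, 0, 0, 0, 0]}}

```text
time_s: 11.05
tool_pos: [0.4358, 0.0894, 0.4891]
tool_rot: [-180.0, 0.0, 90.0]
force: [-0.4, -0.6, -1.3]
grip_width: 0.0185
grasp_force: 27.3
```

```bash
python3 -c "
from h import *
to([.436,.239,.321],0)"
```

```text
grasp [0.4357 0.0894 0.3256] rot [-1.7997e+02  1.0000e-02  9.0000e+01] shift [0.1496 0.0003 0.0045] t 11.05
turn world-ccw deg -0.0 tool z rad 0.0
```

Emit:
{"method": "send_rows", "body": {"xyz": [[0.02, 0, 0], [0.03, 0, 0], [0.03, 0, 0], [0.03, 0, 0], [0.03, 0, 0], [0.01, 0, 0], [0, 0, 0], [0, 0, 0.02], [0, 0, 0.02], [0, 0, 0.02], [0, 0, 0.02], [0, 0, 0.02], [0, 0, 0], [0, 0, 0]], "rotation": [[0, 0, 0], [0, 0, 0], [0, 0, 0], [0, 0, 0], [0, 0, 0], [0, 0, 0], [0, 0, 0], [0, 0, 0], [0, 0, 0], [0, 0, 0], [0, 0, 0], [0, 0, 0], [0, 0, 0], [0, 0, 0]], "jaw": [0, 0, 0, 0, 0, 0, 0, 0, 0, 0, 0, 0, 0, 0]}}

```text
time_s: 12.45
tool_pos: [0.4359, 0.2385, 0.3893]
tool_rot: [-179.9, 0.0, 89.9]
force: [0.6, 0.0, 0.0]
grip_width: 0.0185
grasp_force: 27.2
```

```bash
python3 -c "
from h import *
to([.436,.239,.1725],0)"
```

```text
grasp [0.4357 0.2384 0.2258] rot [-1.7992e+02  5.0000e-02  8.9940e+01] shift [0.0007 0.0004 0.0533] t 12.45
turn world-ccw deg 0.06 tool z rad -0.001
```

Emit:
{"method": "send_rows", "body": {"xyz": [[0, 0, 0.02], [0, 0, 0.02], [0, 0, 0.013], [0, 0, 0], [0, 0, 0], [0, 0, 0], [0, 0, 0], [0, 0, 0], [0, 0, 0], [0, 0, -0.02], [0, 0, -0.04], [0, 0, -0.04], [0, 0, -0.02], [0, 0, 0]], "rotation": [[0, 0, 0], [0, 0, 0], [0, 0, 0], [0, 0, 0], [0, 0, 0], [0, 0, 0], [0, 0, 0], [0, 0, 0], [0, 0, 0], [0, 0, 0], [0, 0, 0], [0, 0, 0], [0, 0, 0], [0, 0, 0]], "jaw": [0, 0, 0, 0, 0.2, 0.4, 0.6, 0.6, 0.6, 0.6, 0.6, 0.6, 0.6, 0.6]}}

```text
time_s: 13.85
tool_pos: [0.4364, 0.2403, 0.4599]
tool_rot: [179.7, -0.1, 90.0]
force: [0.0, 0.4, -0.7]
grip_width: 0.0522
grasp_force: 0.0
```

```bash
python3 -c "
from h import *
to([.4365,.0895,.29],0)
c=env.read_camera('wrist')['image'];s=env.read_camera('scene')['image'][190:400,230:440]
cv2.imwrite('pics/w2.png',np.hstack([cv2.resize(c[:260],(400,186)),cv2.resize(s,(186,186))]) if 0 else np.hstack([cv2.resize(c[:,:],(400,400)),cv2.resize(s,(400,400),interpolation=cv2.INTER_CUBIC)]))"
```

```text
grasp [0.4374 0.2405 0.2964] rot [ 1.7966e+02 -7.0000e-02  8.9990e+01] shift [-0.151  -0.0009  0.0062] t 13.85
turn world-ccw deg 0.01 tool z rad -0.0
```

View pics/w2.png

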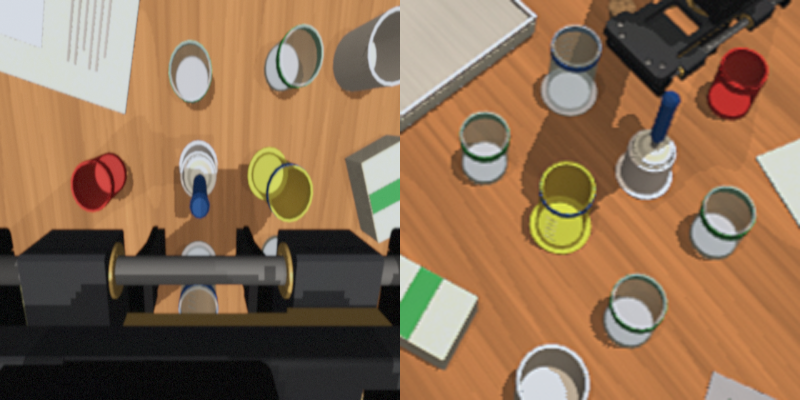

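Brush is back in the holder and the jars are unmoved. Next is the receiver.

Emit:
{"method": "send_rows", "body": {"xyz": [[-0.02, -0.001, 0], [-0.04, 0, 0], [-0.04, 0, 0], [-0.04, 0, 0], [-0.011, 0, 0], [0, 0, 0], [0, 0, 0.03], [0, 0, 0.04], [0, 0, 0.04], [0, 0, 0.04], [0, 0, 0.03], [0, 0, 0.02], [0, 0, 0.006], [0, 0, 0], [0, 0, 0], [0, 0, 0], [0, 0, 0], [0, 0, 0], [0, 0, 0]], "rotation": [[0, 0, 0], [0, 0, 0], [0, 0, 0], [0, 0, 0], [0, 0, 0], [0, 0, 0], [0, 0, 0], [0, 0, 0], [0, 0, 0], [0, 0, 0], [0, 0, 0], [0, 0, 0], [0, 0, 0], [0, 0, 0], [0, 0, 0], [0, 0, 0], [0, 0, 0], [0, 0, 0], [0, 0, 0]], "jaw": [1, 1, 1, 1, 1, 1, 1, 1, 1, 1, 1, 1, 1, 1, 0.5, 0.3, 0.3, 0.3, 0.3], "newtons": 25}}

```text
time_s: 15.85
tool_pos: [0.435, 0.0884, 0.2513]
tool_rot: [180.0, 0.0, 90.0]
force: [-1.7, -0.4, 4.3]
grip_width: 0.0607
grasp_force: 25.0
```

```bash
python3 -c "
from h import *
to([.5544,-.293,.09],0)"
```

```text
grasp [0.4351 0.0883 0.0878] rot [1.7997e+02 4.0000e-02 8.9980e+01] shift [-0.3813  0.1194 -0.0019] t 15.85
turn world-ccw deg 0.02 tool z rad -0.0
```

Emit:
{"method": "send_rows", "body": {"xyz": [[0, 0, -0.02], [0, 0, -0.04], [0, 0, -0.04], [0, 0, 0], [-0.02, 0.006, 0], [-0.04, 0.012, 0], [-0.04, 0.012, 0], [-0.04, 0.012, 0], [-0.04, 0.013, 0], [-0.04, 0.013, 0], [-0.04, 0.013, 0], [-0.04, 0.013, 0], [-0.04, 0.013, 0], [-0.03, 0.009, 0], [-0.01, 0.003, 0], [0, 0, 0], [0, 0, 0]], "rotation": [[0, 0, 0], [0, 0, 0], [0, 0, 0], [0, 0, 0], [0, 0, 0], [0, 0, 0], [0, 0, 0], [0, 0, 0], [0, 0, 0], [0, 0, 0], [0, 0, 0], [0, 0, 0], [0, 0, 0], [0, 0, 0], [0, 0, 0], [0, 0, 0], [0, 0, 0]], "jaw": [0.3, 0.3, 0.3, 0.3, 0.3, 0.3, 0.3, 0.3, 0.3, 0.3, 0.3, 0.3, 0.3, 0.3, 0.3, 0.3, 0.3]}}

```text
time_s: 17.55
tool_pos: [0.5538, -0.2899, 0.3495]
tool_rot: [-179.9, -0.1, 90.1]
force: [1.0, 0.3, -2.6]
grip_width: 0.0608
grasp_force: 25.0
```

```bash
python3 -c "
from h import *
to([.5544,-.293,.131],0);print(grasp()[2]['grip_width'],grasp()[2]['qpos'])"
```

```text
grasp [ 0.5535 -0.2895  0.186 ] rot [-1.7989e+02 -1.4000e-01  9.0080e+01] shift [-0.0036  0.001   0.055 ] t 17.55
turn world-ccw deg -0.08 tool z rad 0.001
0.06077684568390226 [ 53.94760793  20.92793182 -35.99217549  89.99740747  12.55265007
  73.34589332  16.19298527]
```

Emit:
{"method": "send_rows", "body": {"xyz": [[-0.003, 0.001, 0.02], [0, 0, 0.02], [0, 0, 0.01], [0, 0, 0.005], [0, 0, 0.001], [0, 0, 0.001], [0, 0, 0], [0, 0, 0]], "rotation": [[0, 0, 0], [0, 0, 0], [0, 0, 0], [0, 0, 0], [0, 0, 0], [0, 0, 0], [0, 0, 0], [0, 0, 0]], "jaw": [0.3, 0.3, 0.3, 0.3, 0.3, 0.3, 0.3, 0.3]}}

```text
time_s: 18.35
tool_pos: [0.5551, -0.2946, 0.2945]
tool_rot: [179.9, 0.0, 90.0]
force: [0.0, -0.1, -3.4]
grip_width: 0.0611
grasp_force: 25.0
```

Emit:
{"method": "send_rows", "body": {"xyz": [[0, 0, 0.002], [0, 0, 0.001], [0, 0, 0], [0, 0, 0], [0, 0, 0], [0, 0, 0], [0, 0, 0], [0, 0, -0.02], [0, 0, -0.04], [0, 0, -0.04], [0.02, 0, -0.01], [0.04, 0, 0], [0.04, 0.003, 0], [0.04, 0.005, 0], [0.04, 0.005, 0], [0.04, 0.005, 0], [0.04, 0.005, 0], [0.04, 0.005, 0], [0.04, 0.005, 0], [0.02, 0.005, 0]], "rotation": [[0, 0, 0], [0, 0, 0], [0, 0, 0], [0, 0, 0], [0, 0, 0], [0, 0, 0], [0, 0, 0], [0, 0, 0], [0, 0, 0], [0, 0, 0], [0, 0, 0], [0, 0, 0], [0, 0, 0], [0, 0, 0], [0, 0, 0], [0, 0, 0], [0, 0, 0], [0, 0, 0], [0, 0, 0], [0, 0, 0]], "jaw": [0.3, 0.3, 0.3, 0.8, 1, 1, 1, 1, 1, 1, 1, 1, 1, 1, 1, 1, 1, 1, 1, 1]}}

```text
time_s: 20.35
tool_pos: [0.5919, 0.0708, 0.4007]
tool_rot: [-180.0, -0.1, 90.3]
force: [-0.4, -0.5, 0.4]
grip_width: 0.0867
grasp_force: 0.0
```

```bash
python3 -c "
from h import *
to([.592,.1065,.24],0)
i=[cv2.resize(env.read_camera(n)['image'][a:b,c:d],(400,400),interpolation=cv2.INTER_CUBIC) for n,a,b,c,d in (('top',120,320,130,330),('scene',100,380,140,420))]
cv2.imwrite('pics/r1.png',np.hstack(i))"
```

```text
grasp [0.5919 0.0711 0.2372] rot [-1.800e+02 -1.100e-01  9.034e+01] shift [ 0.0354  0.0003 -0.0027] t 20.35
turn world-ccw deg -0.34 tool z rad 0.006
```

View pics/r1.png

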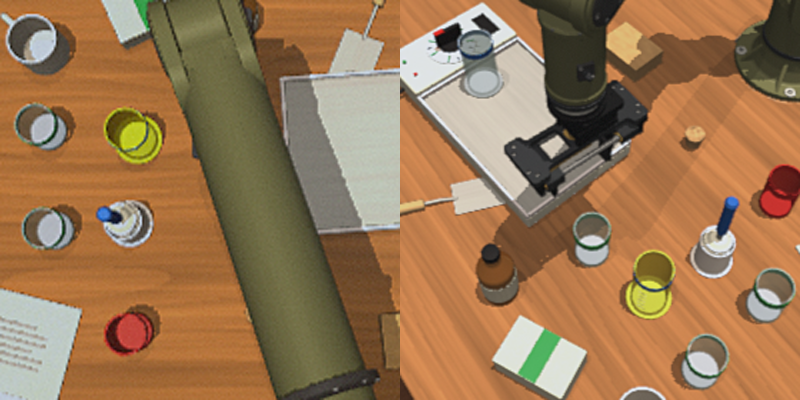

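```bash
python3 -c "
from h import *
c=env.read_camera('top');s=env.read_camera('scene')
print(ray(c,(248,117),.15),ray(s,(140+490*.7,100+252*.7),.15),ray(s,(140+499*.7,100+288*.7),0))"
```

```text
[0.75519795 0.0661399  0.15      ] [0.28169295 0.42787756 0.15      ] [0.22067442 0.46899563 0.        ]
```

Emit:
{"method": "send_rows", "body": {"xyz": [[0.02, 0, 0], [0.0155, 0, 0], [0, 0, 0], [0, 0, 0.03], [0, 0, 0.04], [0, 0, 0.04], [0, 0, 0.03], [0, 0, 0.02], [0, 0, 0.005], [0, 0, 0], [0, 0, 0], [0, 0, 0], [0, 0, 0], [0, 0, 0], [0, 0, 0]], "rotation": [[0, 0, 0.006], [0, 0, 0], [0, 0, 0], [0, 0, 0], [0, 0, 0], [0, 0, 0], [0, 0, 0], [0, 0, 0], [0, 0, 0], [0, 0, 0], [0, 0, 0], [0, 0, 0], [0, 0, 0], [0, 0, 0], [0, 0, 0]], "jaw": [1, 1, 1, 1, 1, 1, 1, 1, 1, 1, 0.5, 0.3, 0.3, 0.3, 0.3]}}

```text
time_s: 22.05
tool_pos: [0.5923, 0.1013, 0.2363]
tool_rot: [-179.9, 0.0, 89.7]
force: [-4.0, 0.1, 6.2]
grip_width: 0.0602
grasp_force: 25.0
```

```bash
python3 -c "
from h import *
to([.5481,-.2133,.2],0)"
```

```text
grasp [0.5921 0.1012 0.0728] rot [-1.799e+02  4.000e-02  8.968e+01] shift [-0.3148 -0.0424 -0.1269] t 22.05
turn world-ccw deg 0.32 tool z rad -0.006
```

Emit:
{"method": "send_rows", "body": {"xyz": [[0, 0, -0.02], [0, 0, -0.04], [0, 0, -0.04], [0, 0, -0.01], [-0.02, -0.002, 0], [-0.04, -0.005, 0], [-0.04, -0.006, 0], [-0.04, -0.006, 0], [-0.04, -0.006, 0], [-0.04, -0.006, 0], [-0.04, -0.006, 0], [-0.035, -0.004, 0], [-0.02, -0.001, 0], [0, 0, 0], [0, 0, 0]], "rotation": [[0, 0, -0.006], [0, 0, 0], [0, 0, 0], [0, 0, 0], [0, 0, 0], [0, 0, 0], [0, 0, 0], [0, 0, 0], [0, 0, 0], [0, 0, 0], [0, 0, 0], [0, 0, 0], [0, 0, 0], [0, 0, 0], [0, 0, 0]], "jaw": [0.3, 0.3, 0.3, 0.3, 0.3, 0.3, 0.3, 0.3, 0.3, 0.3, 0.3, 0.3, 0.3, 0.3, 0.3]}}

```text
time_s: 23.55
tool_pos: [0.5506, -0.2141, 0.3443]
tool_rot: [-179.9, -0.1, 89.9]
force: [0.5, 1.2, -3.4]
grip_width: 0.0605
grasp_force: 25.0
```

```bash
python3 -c "
from h import *
to([.5481,-.2133,.1138],0)"
```

```text
grasp [ 0.5503 -0.2139  0.1808] rot [-1.7991e+02 -9.0000e-02  8.9950e+01] shift [ 0.0005 -0.0021  0.067 ] t 23.55
turn world-ccw deg 0.05 tool z rad -0.001
```

Emit:
{"method": "send_rows", "body": {"xyz": [[0, -0.002, 0.02], [0, 0, 0.02], [0, 0, 0.015], [0, 0, 0.01], [0, 0, 0.002], [0, 0, 0.001], [0, 0, 0], [0, 0, 0], [0, 0, 0], [0, 0, 0], [0, 0, 0], [0, 0, -0.02], [0, 0, -0.04], [0, 0, -0.04], [0.02, 0, -0.02], [0.04, 0, 0], [0.04, 0, 0], [0.04, 0, 0], [0.04, 0, 0], [0.04, 0, 0]], "rotation": [[0, 0, 0], [0, 0, 0], [0, 0, 0], [0, 0, 0], [0, 0, 0], [0, 0, 0], [0, 0, 0], [0, 0, 0], [0, 0, 0], [0, 0, 0], [0, 0, 0], [0, 0, 0], [0, 0, 0], [0, 0, 0], [0, 0, 0], [0, 0, 0], [0, 0, 0], [0, 0, 0], [0, 0, 0], [0, 0, 0]], "jaw": [0.3, 0.3, 0.3, 0.3, 0.3, 0.3, 0.3, 0.8, 1, 1, 1, 1, 1, 1, 1, 1, 1, 1, 1, 1]}}

```text
time_s: 25.55
tool_pos: [0.5487, 0.0076, 0.3982]
tool_rot: [179.9, 0.0, 90.0]
force: [0.7, -0.9, 0.3]
grip_width: 0.0869
grasp_force: 0.0
```

Emit:
{"method": "send_rows", "body": {"xyz": [[0.04, 0.003, 0], [0.04, 0.003, 0], [0.04, 0.003, 0], [0.04, 0.003, 0], [0.04, 0.003, 0], [0.04, 0.003, 0], [0.04, 0.003, 0], [0.02, 0.003, 0], [0, 0, 0], [0, 0, 0]], "rotation": [[0, 0, 0], [0, 0, 0], [0, 0, 0], [0, 0, 0], [0, 0, 0], [0, 0, 0], [0, 0, 0], [0, 0, 0], [0, 0, 0], [0, 0, 0]], "jaw": [1, 1, 1, 1, 1, 1, 1, 1, 1, 1]}}

```text
time_s: 26.55
tool_pos: [0.5729, 0.3061, 0.3976]
tool_rot: [-180.0, 0.0, 90.0]
force: [-0.5, -0.1, 0.1]
grip_width: 0.087
grasp_force: 0.0
```

```bash
python3 -c "
from h import *
to([.580,.369,.073],0); print(grasp()[2]['qpos'].round(1))
c=env.read_camera('wrist')
print(proj(c,np.array([.58,.369,.09])),proj(c,np.array([.4265,.355,.09])))
i=[cv2.resize(env.read_camera(n)['image'][a:b,c:d],(400,400),interpolation=cv2.INTER_CUBIC) for n,a,b,c,d in (('wrist',0,420,0,560),('scene',100,380,140,420))]
cv2.imwrite('pics/r2.png',np.hstack(i))"
```

```text
grasp [0.5729 0.306  0.2341] rot [-1.7998e+02  3.0000e-02  9.0050e+01] shift [0.0631 0.0072 0.161 ] t 26.55
turn world-ccw deg -0.05 tool z rad 0.001
[  7.3  26.5 -51.6  82.4  20.8  81.  -44.5]
[286.7581189  129.14705259] [108.53052678 146.02573905]
```

View pics/r2.png

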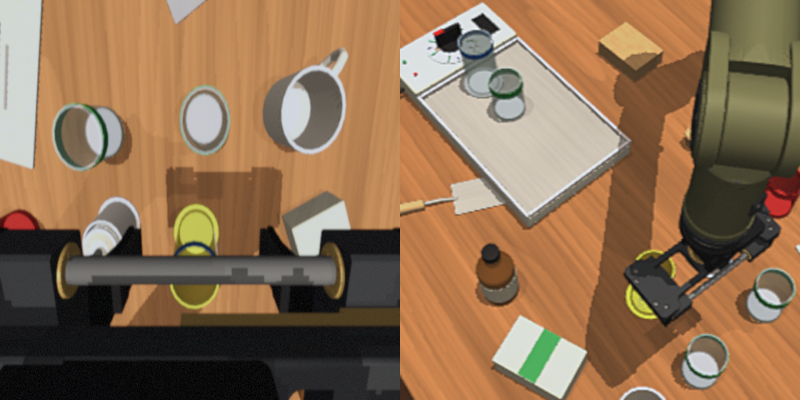

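Jar A sits at about (287,126) in the wrist view, as predicted, and the first two pieces stand upright on the plate.

Emit:
{"method": "send_rows", "body": {"xyz": [[0.02, 0.004, 0], [0.03, 0.003, 0], [0.015, 0, 0], [0, 0, 0], [0, 0, 0.03], [0, 0, 0.04], [0, 0, 0.04], [0, 0, 0.03], [0, 0, 0.015], [0, 0, 0.006], [0, 0, 0], [0, 0, 0], [0, 0, 0], [0, 0, 0], [0, 0, 0], [0, 0, 0]], "rotation": [[0, 0, 0], [0, 0, 0], [0, 0, 0], [0, 0, 0], [0, 0, 0], [0, 0, 0], [0, 0, 0], [0, 0, 0], [0, 0, 0], [0, 0, 0], [0, 0, 0], [0, 0, 0], [0, 0, 0], [0, 0, 0], [0, 0, 0], [0, 0, 0]], "jaw": [1, 1, 1, 1, 1, 1, 1, 1, 1, 1, 1, 0.5, 0.3, 0.3, 0.3, 0.3]}}

```text
time_s: 28.3
tool_pos: [0.5792, 0.3714, 0.2375]
tool_rot: [-179.9, 0.0, 90.0]
force: [-4.8, -1.4, 5.4]
grip_width: 0.0602
grasp_force: 25.0
```

```bash
python3 -c "
from h import *
to([.5419,-.1335,.2],0)"
```

```text
grasp [0.5791 0.3714 0.074 ] rot [-1.7994e+02  1.0000e-02  9.0040e+01] shift [-0.5049 -0.0376 -0.1259] t 28.3
turn world-ccw deg -0.04 tool z rad 0.001
```

Emit:
{"method": "send_rows", "body": {"xyz": [[0, 0, -0.02], [0, 0, -0.04], [0, 0, -0.04], [0, 0, -0.04], [0, 0, -0.02], [-0.02, -0.001, 0], [-0.04, -0.003, 0], [-0.04, -0.003, 0], [-0.04, -0.003, 0], [-0.04, -0.003, 0], [-0.04, -0.003, 0], [-0.04, -0.003, 0], [-0.04, -0.003, 0], [-0.04, -0.003, 0], [-0.04, -0.003, 0], [-0.04, -0.003, 0], [-0.04, -0.003, 0], [-0.03, -0.003, 0], [-0.015, -0.001, 0], [0, 0, 0]], "rotation": [[0, 0, 0], [0, 0, 0], [0, 0, 0], [0, 0, 0], [0, 0, 0], [0, 0, 0], [0, 0, 0], [0, 0, 0], [0, 0, 0], [0, 0, 0], [0, 0, 0], [0, 0, 0], [0, 0, 0], [0, 0, 0], [0, 0, 0], [0, 0, 0], [0, 0, 0], [0, 0, 0], [0, 0, 0], [0, 0, 0]], "jaw": [0.3, 0.3, 0.3, 0.3, 0.3, 0.3, 0.3, 0.3, 0.3, 0.3, 0.3, 0.3, 0.3, 0.3, 0.3, 0.3, 0.3, 0.3, 0.3, 0.3]}}

```text
time_s: 30.3
tool_pos: [0.5415, -0.1365, 0.396]
tool_rot: [-179.9, 0.0, 89.8]
force: [0.1, 1.0, -3.2]
grip_width: 0.0604
grasp_force: 25.0
```

```bash
python3 -c "
from h import *
to([.5419,-.1335,.1145],0)"
```

```text
grasp [ 0.5413 -0.1366  0.2325] rot [-1.7994e+02  2.0000e-02  8.9760e+01] shift [0.0031 0.0007 0.118 ] t 30.3
turn world-ccw deg 0.24 tool z rad -0.004
```

Emit:
{"method": "send_rows", "body": {"xyz": [[0.003, 0.001, 0.03], [0, 0, 0.03], [0, 0, 0.03], [0, 0, 0.02], [0, 0, 0.006], [0, 0, 0.002], [0, 0, 0.001], [0, 0, 0], [0, 0, 0], [0, 0, 0], [0, 0, 0], [0, 0, -0.02], [0, 0, -0.04], [0, 0, -0.04], [0.02, 0, -0.04], [0.04, 0, 0], [0.04, 0, 0], [0.04, 0, 0], [0.04, 0, 0]], "rotation": [[0, 0, -0.004], [0, 0, 0], [0, 0, 0], [0, 0, 0], [0, 0, 0], [0, 0, 0], [0, 0, 0], [0, 0, 0], [0, 0, 0], [0, 0, 0], [0, 0, 0], [0, 0, 0], [0, 0, 0], [0, 0, 0], [0, 0, 0], [0, 0, 0], [0, 0, 0], [0, 0, 0], [0, 0, 0]], "jaw": [0.3, 0.3, 0.3, 0.3, 0.3, 0.3, 0.3, 0.3, 0.8, 1, 1, 1, 1, 1, 1, 1, 1, 1, 1]}}

```text
time_s: 32.2
tool_pos: [0.5421, 0.0505, 0.4185]
tool_rot: [179.9, 0.0, 90.2]
force: [0.2, 1.0, 0.3]
grip_width: 0.0871
grasp_force: 0.0
```

Emit:
{"method": "send_rows", "body": {"xyz": [[0.04, -0.013, 0], [0.04, -0.013, 0], [0.04, -0.013, 0], [0.04, -0.013, 0], [0.04, -0.013, 0], [0.04, -0.013, 0], [0.04, -0.013, 0], [0.02, -0.013, 0], [0.01, -0.012, 0], [0, 0, 0], [0, 0, 0]], "rotation": [[0, 0, 0], [0, 0, 0], [0, 0, 0], [0, 0, 0], [0, 0, 0], [0, 0, 0], [0, 0, 0], [0, 0, 0], [0, 0, 0], [0, 0, 0], [0, 0, 0]], "jaw": [1, 1, 1, 1, 1, 1, 1, 1, 1, 1, 1]}}

```text
time_s: 33.3
tool_pos: [0.4257, 0.3574, 0.4178]
tool_rot: [179.9, 0.1, 90.1]
force: [0.8, -0.4, -0.1]
grip_width: 0.0869
grasp_force: 0.0
```

```bash
python3 -c "
from h import *
to([.4265,.356,.073],0); print(grasp()[2]['qpos'].round(1))
c=env.read_camera('wrist'); print(proj(c,np.array([.4265,.356,.09])))
i=[cv2.resize(env.read_camera(n)['image'][a:b,c:d],(400,400),interpolation=cv2.INTER_CUBIC) for n,a,b,c,d in (('wrist',0,420,0,560),('scene',100,380,140,420))]
cv2.imwrite('pics/r3.png',np.hstack(i))"
```

```text
grasp [0.4259 0.3572 0.2543] rot [1.7993e+02 8.0000e-02 9.0150e+01] shift [-0.0009  0.0003  0.1813] t 33.3
turn world-ccw deg -0.15 tool z rad 0.003
[ 11.   14.7 -62.2  94.   13.3  79.3 -52.8]
[279.02883112 196.9317879 ]
```

View pics/r3.png

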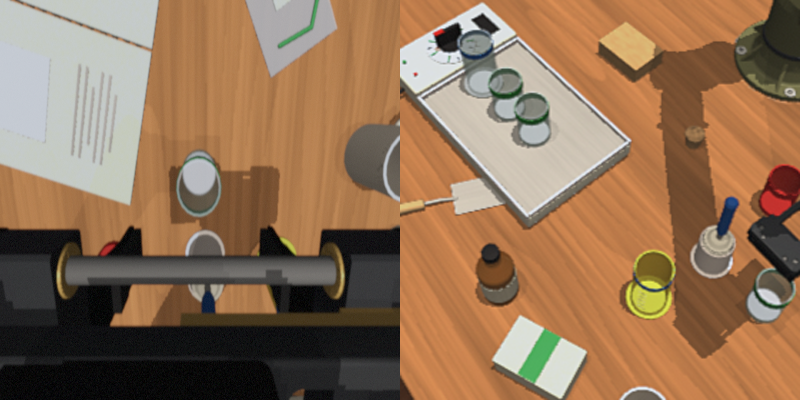

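Emit:
{"method": "send_rows", "body": {"xyz": [[0, 0, 0.03], [0, 0, 0.04], [0, 0, 0.04], [0, 0, 0.04], [0, 0, 0.02], [0, 0, 0.01], [0, 0, 0], [0, 0, 0], [0, 0, 0], [0, 0, 0], [0, 0, 0], [0, 0, 0]], "rotation": [[0, 0, 0], [0, 0, 0], [0, 0, 0], [0, 0, 0], [0, 0, 0], [0, 0, 0], [0, 0, 0], [0, 0, 0], [0, 0, 0], [0, 0, 0], [0, 0, 0], [0, 0, 0]], "jaw": [1, 1, 1, 1, 1, 1, 1, 0.5, 0.3, 0.3, 0.3, 0.3]}}

```text
time_s: 34.65
tool_pos: [0.4248, 0.3588, 0.2383]
tool_rot: [180.0, -0.0, 90.2]
force: [-2.9, -0.3, 3.5]
grip_width: 0.0587
grasp_force: 24.8
```

```bash
python3 -c "
from h import *
to([.5356,-.0538,.1145],0)"
```

```text
grasp [0.4248 0.3588 0.0748] rot [ 1.7999e+02 -1.0000e-02  9.0240e+01] shift [-0.4131  0.1091 -0.0397] t 34.65
turn world-ccw deg -0.24 tool z rad 0.004
```

Emit:
{"method": "send_rows", "body": {"xyz": [[0, 0, -0.02], [0, 0, -0.04], [0, 0, -0.04], [0, 0.01, -0.04], [0, 0.03, -0.01], [0, 0.03, 0], [0, 0.03, 0], [-0.02, 0.01, 0], [-0.04, 0, 0], [-0.04, 0, 0], [-0.04, 0, 0], [-0.04, 0, 0], [-0.04, 0, 0], [-0.04, 0, 0], [-0.04, 0, 0], [-0.04, 0, 0], [-0.04, 0, 0], [-0.025, 0, 0], [-0.01, 0, 0], [0, 0, 0]], "rotation": [[0, 0, 0.004], [0, 0, 0], [0, 0, 0], [0, 0, 0], [0, 0, 0], [0, 0, 0], [0, 0, 0], [0, 0, 0], [0, 0, 0], [0, 0, 0], [0, 0, 0], [0, 0, 0], [0, 0, 0], [0, 0, 0], [0, 0, 0], [0, 0, 0], [0, 0, 0], [0, 0, 0], [0, 0, 0], [0, 0, 0]], "jaw": [0.3, 0.3, 0.3, 0.3, 0.3, 0.3, 0.3, 0.3, 0.3, 0.3, 0.3, 0.3, 0.3, 0.3, 0.3, 0.3, 0.3, 0.3, 0.3, 0.3]}}

```text
time_s: 36.65
tool_pos: [0.5348, -0.0577, 0.3872]
tool_rot: [-179.9, -0.0, 89.8]
force: [-0.3, 0.2, -1.8]
grip_width: 0.0586
grasp_force: 24.9
```

```bash
python3 -c "
from h import *
to([.5356,-.0538,.1145],0);print(grasp()[2]['grip_width'])"
```

```text
grasp [ 0.5347 -0.0577  0.2237] rot [-1.7995e+02 -1.0000e-02  8.9850e+01] shift [0.0039 0.001  0.1092] t 36.65
turn world-ccw deg 0.15 tool z rad -0.003
0.05855292510744125
```

Emit:
{"method": "send_rows", "body": {"xyz": [[0.002, 0.001, 0.03], [0, 0, 0.03], [0, 0, 0.03], [0, 0, 0.013], [0, 0, 0.005], [0, 0, 0.002], [0, 0, 0], [0, 0, 0], [0, 0, 0], [0, 0, 0], [0, 0, 0], [0, 0, -0.02], [0, 0, -0.04], [0, 0, -0.04], [0, 0, -0.04], [0, 0, 0]], "rotation": [[0, 0, -0.003], [0, 0, 0], [0, 0, 0], [0, 0, 0], [0, 0, 0], [0, 0, 0], [0, 0, 0], [0, 0, 0], [0, 0, 0], [0, 0, 0], [0, 0, 0], [0, 0, 0], [0, 0, 0], [0, 0, 0], [0, 0, 0], [0, 0, 0]], "jaw": [0.3, 0.3, 0.3, 0.3, 0.3, 0.3, 0.3, 0.8, 1, 1, 1, 1, 1, 1, 1, 1]}}

```text
time_s: 38.25
tool_pos: [0.5377, -0.0538, 0.4236]
tool_rot: [179.4, 0.2, 90.2]
force: [0.1, -0.5, -0.2]
grip_width: 0.0868
grasp_force: 0.0
```

```bash
python3 -c "
from h import *
to([.562,-.4035,.094],90); print(grasp()[2]['qpos'].round(1))"
```

```text
grasp [ 0.5393 -0.0543  0.2601] rot [1.7944e+02 1.5000e-01 9.0170e+01] shift [-0.3489  0.0201  0.1672] t 38.25
turn world-ccw deg 89.83 tool z rad -1.568
[ 52.4   9.1 -54.2  96.    7.7  78.2  -2.8]
```

All the glass is on the plate. The gripper's body would hit the receiver while turning the key, because it sits only 0.11 m from the timer axis. I'll move the receiver to a clearer spot on the plate first.

Emit:
{"method": "send_rows", "body": {"xyz": [[-0.02, 0.002, 0], [-0.04, 0.003, 0], [-0.04, 0.003, 0], [-0.04, 0.003, 0], [-0.04, 0.003, 0], [-0.04, 0.002, 0], [-0.02, 0, 0], [0, 0, 0], [0, 0, 0]], "rotation": [[0, 0, 0], [0, 0, 0], [0, 0, 0], [0, 0, 0], [0, 0, 0], [0, 0, 0], [0, 0, 0], [0, 0, 0], [0, 0, 0]], "jaw": [1, 1, 1, 1, 1, 1, 1, 1, 1]}}

```text
time_s: 39.15
tool_pos: [0.553, -0.2931, 0.4174]
tool_rot: [-180.0, -0.1, 90.2]
force: [0.6, 0.6, -0.3]
grip_width: 0.0873
grasp_force: 0.0
```

```bash
python3 -c "
from h import *
to([.5551,-.2946,.131],0)
i=[cv2.resize(env.read_camera(n)['image'][a:b,c:d],(400,400),interpolation=cv2.INTER_CUBIC) for n,a,b,c,d in (('top',130,250,310,430),('scene',90,250,110,270))]
cv2.imwrite('pics/r4.png',np.hstack(i))"
```

```text
grasp [ 0.5529 -0.2928  0.2539] rot [-1.7999e+02 -1.1000e-01  9.0240e+01] shift [-0.0021  0.0022  0.1229] t 39.15
turn world-ccw deg -0.24 tool z rad 0.004
```

View pics/r4.png

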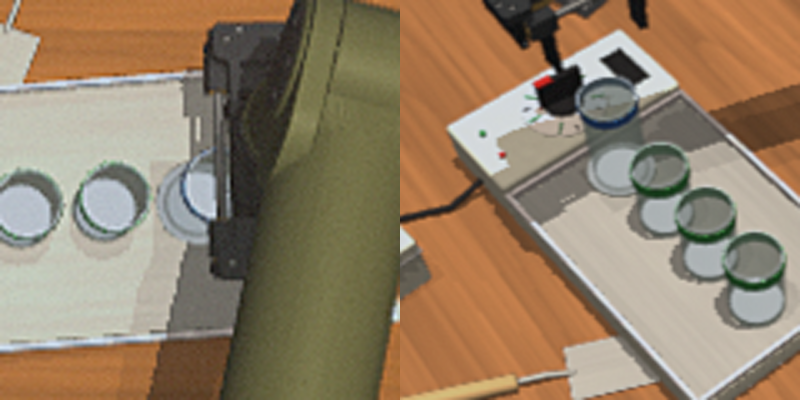

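The receiver and three jars stand upright in a row on the plate. I'll regrip the receiver.

Emit:
{"method": "send_rows", "body": {"xyz": [[-0.002, 0.002, 0.02], [0, 0, 0.04], [0, 0, 0.04], [0, 0, 0.018], [0, 0, 0.005], [0, 0, 0], [0, 0, 0], [0, 0, 0], [0, 0, 0], [0, 0, 0], [0, 0, 0], [0, 0, -0.015], [0, 0, -0.02], [0, 0, -0.01], [-0.01, -0.02, -0.01], [0, 0, -0.005]], "rotation": [[0, 0, 0], [0, 0, 0], [0, 0, 0], [0, 0, 0], [0, 0, 0], [0, 0, 0], [0, 0, 0], [0, 0, 0], [0, 0, 0], [0, 0, 0], [0, 0, 0], [0, 0, 0], [0, 0, 0], [0, 0, 0], [0, 0, 0], [0, 0, 0]], "jaw": [1, 1, 1, 1, 1, 1, 0.5, 0.3, 0.3, 0.3, 0.3, 0.3, 0.3, 0.3, 0.3, 0.3]}}

```text
time_s: 40.85
tool_pos: [0.5329, -0.3086, 0.3555]
tool_rot: [-179.9, 0.1, 90.0]
force: [-0.7, 0.6, -3.0]
grip_width: 0.0608
grasp_force: 24.8
```

Emit:
{"method": "send_rows", "body": {"xyz": [[0, 0, 0], [0, 0, 0], [0, 0, 0], [0, 0, 0], [0, 0, 0], [0, 0, 0], [0, 0, 0], [0, 0, 0], [0, 0, 0], [0, 0, 0], [0, 0, 0], [0, 0, 0], [0, 0, 0]], "rotation": [[0, 0, -0.07], [0, 0, -0.14], [0, 0, -0.14], [0, 0, -0.14], [0, 0, -0.14], [0, 0, -0.14], [0, 0, -0.14], [0, 0, -0.14], [0, 0, -0.14], [0, 0, -0.14], [0, 0, -0.14], [0, 0, -0.097], [0, 0, 0]], "jaw": [0.3, 0.3, 0.3, 0.3, 0.3, 0.3, 0.3, 0.3, 0.3, 0.3, 0.3, 0.3, 0.3]}}

```text
time_s: 42.15
tool_pos: [0.5348, -0.3066, 0.3545]
tool_rot: [180.0, -0.0, 180.0]
force: [0.3, -0.4, -3.3]
grip_width: 0.0608
grasp_force: 24.8
```

```bash
python3 -c "
from h import *
to([.4849,-.2634,.131],90); print(grasp()[2]['qpos'].round(1),grasp()[2]['grip_width'])"
```

```text
grasp [ 0.5347 -0.3065  0.191 ] rot [ 1.7995e+02 -1.0000e-02  1.7995e+02] shift [0.0499 0.043  0.06  ] t 42.15
turn world-ccw deg 0.05 tool z rad -0.001
[ 74.2  28.  -61.8  90.4  25.1  76.8  99.4] 0.06084215615422523
```

Emit:
{"method": "send_rows", "body": {"xyz": [[0.02, 0.02, 0], [0.02, 0.015, 0], [0.01, 0.008, 0], [0, 0, 0], [0, 0, 0.02], [0, 0, 0.02], [0, 0, 0.01], [0, 0, 0.006], [0, 0, 0.002], [0, 0, 0], [0, 0, 0]], "rotation": [[0, 0, 0], [0, 0, 0], [0, 0, 0], [0, 0, 0], [0, 0, 0], [0, 0, 0], [0, 0, 0], [0, 0, 0], [0, 0, 0], [0, 0, 0], [0, 0, 0]], "jaw": [0.3, 0.3, 0.3, 0.3, 0.3, 0.3, 0.3, 0.3, 0.3, 0.3, 0.3]}}

```text
time_s: 43.25
tool_pos: [0.4852, -0.2636, 0.2975]
tool_rot: [-180.0, 0.1, 179.9]
force: [0.4, 0.1, -3.6]
grip_width: 0.0609
grasp_force: 24.8
```

```bash
python3 -c "
from h import *
to([.4849,-.2634,.131],90)"
```

```text
grasp [ 0.4854 -0.2637  0.134 ] rot [-1.7996e+02  6.0000e-02  1.7995e+02] shift [0.0005 0.0003 0.003 ] t 43.25
turn world-ccw deg 0.05 tool z rad -0.001
```

Emit:
{"method": "send_rows", "body": {"xyz": [[0, 0, 0.002], [0, 0, 0.002], [0, 0, 0], [0, 0, 0]], "rotation": [[0, 0, 0], [0, 0, 0], [0, 0, 0], [0, 0, 0]], "jaw": [0.3, 0.3, 0.3, 0.3]}}

```text
time_s: 43.65
tool_pos: [0.4859, -0.2636, 0.2954]
tool_rot: [-179.9, 0.1, 179.9]
force: [-2.8, 0.5, 10.8]
grip_width: 0.0611
grasp_force: 24.8
```

Emit:
{"method": "send_rows", "body": {"xyz": [[0, 0, 0], [0, 0, 0], [0, 0, 0], [0, 0, 0], [0, 0, -0.02], [0, 0, -0.04], [0, 0, -0.04], [0, 0, -0.02], [-0.01, -0.02, 0], [-0.02, -0.035, 0], [-0.02, -0.035, 0], [-0.02, -0.035, 0], [-0.007, -0.014, 0], [0, 0, 0], [0, 0, 0]], "rotation": [[0, 0, 0], [0, 0, 0], [0, 0, 0], [0, 0, 0], [0, 0, 0], [0, 0, 0], [0, 0, 0], [0, 0, 0], [0, 0, 0], [0, 0, 0], [0, 0, 0], [0, 0, 0], [0, 0, 0], [0, 0, 0], [0, 0, 0]], "jaw": [0.4, 0.7, 0.9, 0.9, 0.9, 0.9, 0.9, 0.9, 0.9, 0.9, 0.9, 0.9, 0.9, 0.9, 0.9]}}

```text
time_s: 45.15
tool_pos: [0.5619, -0.4018, 0.4124]
tool_rot: [179.9, -0.0, 180.0]
force: [-0.6, 1.0, 0.2]
grip_width: 0.0782
grasp_force: 0.0
```

```bash
python3 -c "
from h import *
to([.562,-.4035,.096],90); print(grasp()[2]['qpos'].round(1))
c=env.read_camera('wrist');im=c['image'];i0=cv2.resize(im,(400,400))
t=env.read_camera('top')['image']
# red pixels on the key
for n in('wrist','top'):
  c=env.read_camera(n);im=c['image'].astype(int);m=(im[...,2]>140)&(im[...,1]<70)&(im[...,0]<70)
  v,u=np.nonzero(m)
  for a,b in zip(u,v):
    p=ray(c,(a,b),.106)
    if np.hypot(p[0]-.562,p[1]+.4035)<.05: print(n,a,b,p[:2].round(3)) if (a+b)%3==0 else 0
"
```

```text
grasp [ 0.5618 -0.4015  0.2489] rot [ 1.7991e+02 -1.0000e-02  1.8000e+02] shift [-0.0002 -0.0022  0.1529] t 45.15
turn world-ccw deg 0.0 tool z rad -0.0
[ 71.2  34.6 -59.   74.3  29.1  86.6 105.4]
wrist 276 210 [ 0.573 -0.404]
wrist 275 211 [ 0.574 -0.405]
wrist 278 211 [ 0.574 -0.402]
wrist 281 211 [ 0.574 -0.399]
wrist 274 212 [ 0.575 -0.406]
wrist 277 212 [ 0.575 -0.403]
wrist 280 212 [ 0.575 -0.4  ]
wrist 283 212 [ 0.575 -0.398]
wrist 276 213 [ 0.576 -0.404]
wrist 279 213 [ 0.576 -0.401]
wrist 282 213 [ 0.576 -0.399]
wrist 275 214 [ 0.577 -0.405]
wrist 278 214 [ 0.577 -0.402]
wrist 281 214 [ 0.577 -0.399]
wrist 274 215 [ 0.578 -0.406]
wrist 277 215 [ 0.578 -0.403]
wrist 280 215 [ 0.578 -0.4  ]
wrist 276 216 [ 0.579 -0.404]
wrist 279 216 [ 0.579 -0.401]
wrist 282 216 [ 0.579 -0.399]
wrist 275 217 [ 0.58  -0.405]
wrist 278 217 [ 0.58  -0.402]
wrist 281 217 [ 0.58  -0.399]
wrist 274 218 [ 0.581 -0.406]
wrist 277 218 [ 0.581 -0.403]
wrist 280 218 [ 0.581 -0.4  ]
wrist 276 219 [ 0.582 -0.404]
wrist 279 219 [ 0.582 -0.401]
wrist 282 219 [ 0.582 -0.399]
wrist 275 220 [ 0.583 -0.405]
wrist 278 220 [ 0.583 -0.402]
wrist 281 220 [ 0.583 -0.399]
wrist 274 221 [ 0.584 -0.406]
wrist 277 221 [ 0.584 -0.403]
wrist 280 221 [ 0.584 -0.4  ]
wrist 276 222 [ 0.585 -0.404]
wrist 279 222 [ 0.585 -0.401]
wrist 275 223 [ 0.586 -0.405]
wrist 278 223 [ 0.586 -0.402]
wrist 281 223 [ 0.586 -0.399]
wrist 274 224 [ 0.587 -0.406]
wrist 277 224 [ 0.587 -0.403]
wrist 280 224 [ 0.587 -0.4  ]
wrist 276 225 [ 0.588 -0.404]
wrist 279 225 [ 0.588 -0.401]
wrist 275 226 [ 0.588 -0.405]
wrist 278 226 [ 0.588 -0.402]
wrist 281 226 [ 0.588 -0.399]
wrist 274 227 [ 0.589 -0.406]
wrist 277 227 [ 0.589 -0.403]
wrist 280 227 [ 0.589 -0.4  ]
wrist 276 228 [ 0.59  -0.404]
wrist 279 228 [ 0.59  -0.401]
```

The red end of the wing points almost exactly along world +x, so the timer reads about 0.08 rad. I'll grip the key.

Emit:
{"method": "send_rows", "body": {"xyz": [[0, -0.0015, 0.02], [0, 0, 0.04], [0, 0, 0.04], [0, 0, 0.03], [0, 0, 0.015], [0, 0, 0.008], [0, 0, 0], [0, 0, 0], [0, 0, 0], [0, 0, 0], [0, 0, 0], [0, 0, 0], [0, 0, 0]], "rotation": [[0, 0, 0], [0, 0, 0], [0, 0, 0], [0, 0, 0], [0, 0, 0], [0, 0, 0], [0, 0, 0], [0, 0, 0], [0, 0, 0], [0, 0, 0], [0, 0, 0], [0, 0, 0], [0, 0, 0]], "jaw": [0.6, 0.6, 0.6, 0.6, 0.6, 0.6, 0.6, 0.3, 0, 0, 0, 0, 0], "newtons": 50}}

```text
time_s: 46.65
tool_pos: [0.5617, -0.4039, 0.2599]
tool_rot: [180.0, 0.0, 180.0]
force: [-0.1, 7.0, 2.4]
grip_width: 0.0121
grasp_force: 4.5
```

```bash
python3 -c "
from h import *
to([.562,-.403,.096],68.2); o=grasp()[2];print(o['qpos'].round(1),o['force'],o['wrist_torque'])"
```

```text
grasp [ 0.5617 -0.4038  0.0964] rot [179.98   0.   179.95] shift [-0.0003  0.0008  0.0004] t 46.65
turn world-ccw deg -21.75 tool z rad 0.38
[ 70.8  40.8 -55.2  84.3  34.1  72.8 101.9] [-0.05577494  6.99487562  2.35956904] [ 2.01355784 -0.09383676 -0.02958915]
```

Emit:
{"method": "send_rows", "body": {"xyz": [[0, 0.001, 0], [0, 0, 0], [0, 0, 0]], "rotation": [[0, 0, 0], [0, 0, 0], [0, 0, 0]], "jaw": [0, 0, 0]}}

```text
time_s: 46.95
tool_pos: [0.5618, -0.4028, 0.2599]
tool_rot: [180.0, -0.0, 180.0]
force: [0.2, 1.6, 1.8]
grip_width: 0.0094
grasp_force: 50.0
```

Emit:
{"method": "send_rows", "body": {"xyz": [[0, 0, 0], [0, 0, 0], [0, 0, 0], [0, 0, 0], [0, 0, 0], [0, 0, 0], [0, 0, 0], [0, 0, 0]], "rotation": [[0, 0, 0.06], [0, 0, 0.1], [0, 0, 0.1], [0, 0, 0.1], [0, 0, 0.1], [0, 0, 0.1], [0, 0, 0.04], [0, 0, 0]], "jaw": [0, 0, 0, 0, 0, 0, 0, 0]}}

```text
time_s: 47.75
tool_pos: [0.5618, -0.4027, 0.2599]
tool_rot: [-180.0, -0.0, 145.6]
force: [0.4, 1.7, 2.2]
grip_width: 0.0094
grasp_force: 50.0
```

```bash
python3 -c "
from h import *
to([.562,-.403,.096],68.2); o=grasp()[2];print(o['qpos'].round(1),o['force'],o['wrist_torque'])"
```

```text
grasp [ 0.5618 -0.4027  0.0964] rot [-179.99   -0.    145.6 ] shift [-0.0003 -0.0001  0.0004] t 47.75
turn world-ccw deg 12.6 tool z rad -0.22
[ 67.2  37.8 -48.8  84.5  29.2  70.9  70.3] [0.3729194  1.65937585 2.21821144] [ 0.45778291 -0.04952122 -0.05940804]
```

Emit:
{"method": "send_rows", "body": {"xyz": [[0, 0, 0], [0, 0, 0], [0, 0, 0], [0, 0, 0], [0, 0, 0], [0, 0, 0], [0, 0, 0], [0, 0, 0], [0, 0, 0], [0, 0, 0], [0, 0, 0], [0, 0, 0], [0, 0, 0], [0, 0, 0], [0, 0, 0], [0, 0, 0], [0, 0, 0], [0, 0, 0], [0, 0, 0], [0, 0, 0]], "rotation": [[0, 0, 0.08], [0, 0, 0.12], [0, 0, 0.12], [0, 0, 0.12], [0, 0, 0.12], [0, 0, 0.12], [0, 0, 0.12], [0, 0, 0.12], [0, 0, 0.12], [0, 0, 0.12], [0, 0, 0.12], [0, 0, 0.12], [0, 0, 0.12], [0, 0, 0.12], [0, 0, 0.12], [0, 0, 0.12], [0, 0, 0.12], [0, 0, 0.12], [0, 0, 0.06], [0, 0, 0]], "jaw": [0, 0, 0, 0, 0, 0, 0, 0, 0, 0, 0, 0, 0, 0, 0, 0, 0, 0, 0, 0]}}

```text
time_s: 49.75
tool_pos: [0.562, -0.4028, 0.2599]
tool_rot: [180.0, -0.0, 20.8]
force: [0.6, 1.3, 1.1]
grip_width: 0.0098
grasp_force: 50.0
```

```bash
python3 -c "
from h import *
to([.562,-.403,.096],68.2); o=grasp()[2];print(o['qpos'].round(1),o['force'],o['wrist_torque'])"
```

```text
grasp [ 0.562  -0.4028  0.0964] rot [ 1.7998e+02 -1.0000e-02  2.0760e+01] shift [-0.0001  0.0002  0.0004] t 49.75
turn world-ccw deg -42.56 tool z rad 0.743
[ 51.7  31.1 -25.1  85.1  13.8  66.8 -44.9] [0.5571313  1.31469659 1.12815203] [ 0.26595529 -0.05510933 -0.08158633]
```

Emit:
{"method": "send_rows", "body": {"xyz": [[0, 0, 0], [0, 0, 0], [0, 0, 0], [0, 0, 0], [0, 0, 0], [0, 0, 0], [0, 0, 0], [0, 0, 0], [0, 0, 0], [0, 0, 0], [0, 0, 0], [0, 0, 0], [0, 0, -0.02], [0, 0, -0.04], [0, 0, -0.04], [0, 0, -0.04], [0, 0, -0.02], [0, 0, 0]], "rotation": [[0, 0, 0.08], [0, 0, 0.12], [0, 0, 0.12], [0, 0, 0.12], [0, 0, 0.12], [0, 0, 0.12], [0, 0, 0.063], [0, 0, 0], [0, 0, 0], [0, 0, 0], [0, 0, 0], [0, 0, 0], [0, 0, 0], [0, 0, 0], [0, 0, 0], [0, 0, 0], [0, 0, 0], [0, 0, 0]], "jaw": [0, 0, 0, 0, 0, 0, 0, 0, 0.2, 0.5, 0.6, 0.6, 0.6, 0.6, 0.6, 0.6, 0.6, 0.6]}}

```text
time_s: 51.55
tool_pos: [0.5623, -0.4033, 0.4246]
tool_rot: [179.9, -0.4, -21.9]
force: [1.1, -0.5, -0.4]
grip_width: 0.0522
grasp_force: 0.0
```

Emit:
{"method": "send_rows", "body": {"xyz": [[0, 0, 0], [-0.02, 0.01, 0], [-0.04, 0.02, 0], [-0.04, 0.02, 0], [-0.04, 0.02, 0], [-0.02, 0.01, 0], [0, 0, 0], [0, 0, 0]], "rotation": [[0, 0, 0], [0, 0, 0], [0, 0, 0], [0, 0, 0], [0, 0, 0], [0, 0, 0], [0, 0, 0], [0, 0, 0]], "jaw": [0.6, 0.6, 0.6, 0.6, 0.6, 0.6, 0.6, 0.6]}}

```text
time_s: 52.35
tool_pos: [0.3831, -0.4175, 0.4184]
tool_rot: [-179.9, 0.1, -21.9]
force: [1.2, -0.6, -0.1]
grip_width: 0.0524
grasp_force: 0.0
```

```bash
python3 -c "
from h import *
to([.562,-.403,.25],68.2)
i=[cv2.resize(env.read_camera(n)['image'][a:b,c:d],(400,400),interpolation=cv2.INTER_CUBIC) for n,a,b,c,d in (('top',120,290,270,440),('scene',90,310,110,410))]
cv2.imwrite('pics/r5.png',np.hstack(i))"
```

```text
grasp [ 0.383  -0.4172  0.2549] rot [-1.7993e+02  8.0000e-02 -2.1940e+01] shift [ 0.1608 -0.0801  0.0047] t 52.35
turn world-ccw deg 0.14 tool z rad -0.002
```

View pics/r5.png

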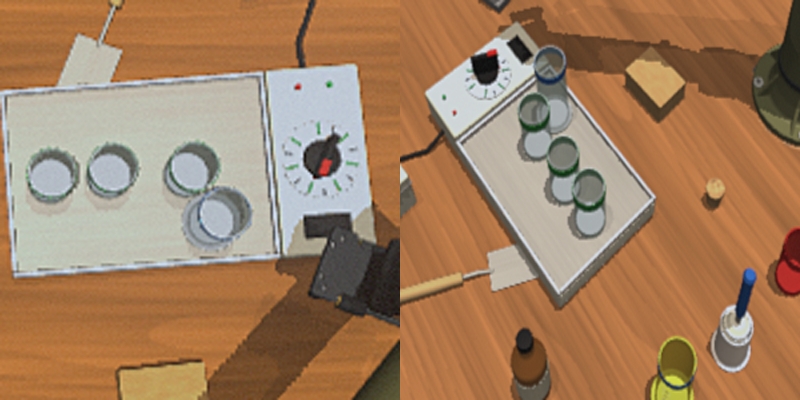

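Everything checks out. The receiver and three jars stand upright inside the rim, the key's red end points down-left at about the 40-minute mark, and the brush is in its holder.

```bash
python3 -c "
from cell import env
print(env.sign_off())"
```

```text
the job is handed in; nothing more can be done
None
```

I brushed the receiver with three full strokes, put the brush back in its holder, stood the receiver and all three jars upright on the plate, wound the timer to about 40 minutes (from the gripper's angle), and handed the job in; no verdict came back.

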